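Drive the loose dowel out of the rice-ball mould

ROBOT

A 7-joint arm with a two-finger parallel gripper is mounted at the origin on the work surface. World frame = base frame: x ahead of the robot, y to its left, z up, the work surface at z = 0. Lengths are in m, angles in rad, forces in N, time in s.
With the tool pointing down it reaches from about 0.4 to 0.85 m from the base axis. Payload 10.4 kg.
Tool frame: the origin (TCP) lies on the centre line of the jaws, within the pads' length; the fingertips stand 14 mm ahead of it and the grasp point (between the pads) lies 5 mm behind it; z points along the fingers, y is the line along which they close (so a half turn about z gives the same grasp; the last joint's range is limited). The gripper opens to 87 mm and grips with 3 to 60 N. Pads are 19 mm wide; open, the fingers measure 117 mm over their backs; the gripper's body (75 mm by 190 mm) begins 51 mm behind the grasp point.
Start: joints at [-1.236, 0.332, -0.065, 1.46, 0.022, 1.35, -0.088], TCP at [0.219, 0.585, 0.237] pointing down, gripper open.
Joint ranges: [-2.6, 2.6], [-0.5, 2.12], [-1.47, 1.34], [0.16, 2.42], [-1.27, 4.41], [0.06, 2.06], [-2.6, 2.6]. Speed limits (rad/s): [2.22, 2.22, 2.79, 2.79, 3.14, 3.14, 3.14].

INTERFACE

Orientations are given as [roll, pitch, yaw] about the fixed x, y, z axes, in that order (R = Rz(yaw) Ry(pitch) Rx(roll)).
In Python, from rig import bot, planner, readout, eyes, ticket, spotter gives the robot as it stands. The module is installed in compiled form; this text tells all that it offers. Calls block until the motion is done:
- bot.movep(position, orientation): joint-space move of the TCP to a pose.
- bot.movel(position, rate=0.15, attitude=None, until_force=None): straight line of the TCP; attitude=None keeps the orientation; rate is the mean speed in m/s. With until_force (N) it stops when the force on the tool has changed by that much, and returns True; else False.
- bot.movej(angles): joint-space move.
- bot.set_gripper(opening): opening from 0.0 (shut) to 1.0 (fully open); the grip force is fixed at half the most; returns when the fingers have stopped.
- bot.dwell(seconds).
- planner.ik(position, orientation): joint angles nearest the present ones, or None.
- readout.get_obs(): the state.
- eyes.read_camera(name): name is "scene" or "top"; returns (picture, depth): 400x640x3 uint8, red, green, blue; 400x640 float32, m along the optical axis (not along the pixel's ray), 0 where there is no reading.
- eyes.camera_params(name): a dict with "intrinsics" (3x3 intrinsics, pixels), "world_to_cam" (4x4, takes a point from world to camera coordinates). Camera axes: x right, y up, looking along -z (the intrinsics and any distortion apply to the point x, -y, -z); pixel columns grow to the right and rows downward; lengths in m; the calibration is good to about 2 mm. A picture is of the moment at which its call begins. camera_params takes no time and is no camera call.
A pose or a line that the arm cannot do raises bot.IKError and nothing moves.
- ticket.finish_job(): hands the job in; it is judged then, once.
Trained networks look in the newest picture that a camera, given by its name, has taken for a name from the list of things; names that differ only in an ending like _2 or _b are one class to them, and where a whole thing is asked for, a point or a joint stands for the part that bears it (a point fixed in the world has none). Each returns a list of dicts, best first, with "p" (0 to 1); they miss things now and then, are a little off and sometimes report something else, mostly with a low value. They report only what shows in the picture. A call takes as long as a camera call. They do not tell look-alikes from the thing itself.
- spotter.look_for(camera, target): "bbox" ([left, top, right, bottom] in pixels, round what is visible of it).
- spotter.trace(camera, target): "pixels" (400x640 bool, what is visible of it) and "bbox" ([left, top, right, bottom] in pixels, round what is visible of it).
The state is a dict: "time": time; "qpos": joint angles; "dq": joint speeds; "effort": joint torques, N m; "tool_pos": TCP position; "tcp_rot": TCP orientation; "contact_force": force on the tool from outside, world axes, zero at the start; "torque": the same for the moment, N m; "opening": opening from 0.0 (shut) to 1.0 (fully open); "grip_force": force on a finger pad.
Only numpy, scipy, OpenCV 4.12 (cv2) and the standard library are available. Lean on these libraries where they do the work, as an engineer would, in place of code of your own. Each camera call takes 0.05 s, during which the arm holds its last target. There are 200 camera calls.

TASK

Two like dowels sit in the sloping bores of the white triangular mould; one is seized, and only feel tells which. With the drift from the slotted rack, push the one that gives right through from above so that it drops into the pan; do not force the other or ram the mould. Then hang the drift back by its collar in the rack's slot, in front of the brush, leaving the brush hanging and the roll and jar in place.

Things in the scene. Friction and masses are not known exactly. Their poses are not given: they have to be found in the camera images.
- drift_grip (a point): Centre of the drift's round grey handle (24 mm in diameter, 57 mm long), on the drift's axis: 107 mm above the tip, 29 mm above the collar's top face, 28 mm below the handle's top end. z runs from tip to handle. The same all round, so it may be gripped at any turn about its axis.
- drift_collar (a point): Centre of the underside of the drift's collar, 72 mm above the tip on the drift's axis; this face rests on the rack's prongs when the drift hangs. z runs from tip to handle.
- drift: The drift, a straight round tool of about 220 g: steel shank 16 mm in diameter and 72 mm long, above it a collar 32 mm in diameter and 6 mm thick, then the handle; 135 mm in all. It starts hanging upright in the rack. Origin at the centre of its flat tip; z runs from tip to handle.
- dowel_1: A steel cylinder 18 mm in diameter and 30 mm long; origin at its centre, z along its axis (up the bore while stuck). At the start its upper end is 14 to 15 mm below the mouth. It sits in bore_1. One of the two dowels, a different one from time to time, is seized and moves no more than 3 mm; no push frees it. The other takes a steady push of about 8 to 18 N until its upper end is within 8 mm of the exit, then drops out.
- dowel_2: A steel cylinder 18 mm in diameter and 30 mm long; origin at its centre, z along its axis (up the bore while stuck). At the start its upper end is 14 to 15 mm below the mouth. It sits in bore_2. Looks just like dowel_1; which of the two is seized shows only when they are pushed.
- mould: Fixed block of white plastic, a triangle with rounded corners, about 110 mm across and 60 mm thick, tilted 20 degrees, between two upright steel plates (130 mm tall, 128 mm apart over their outsides). Origin in the middle of its underside, 100 mm above the table; z along the bores, up and out of the mouths.
- bore_1 (a point): Centre of the upper mouth of the first bore. z points out of the bore along its axis, 20 degrees from vertical, leaning towards the robot; y is level, along the line from bore_2 to bore_1. The bore is straight and round, 19 mm in diameter with a 1.5 mm chamfer, 60 mm long, open at both ends: the drift has 1.5 mm of clearance all round. A push of over 40 N on the dowel or the mould is forcing.
- bore_2 (a point): Centre of the upper mouth of the second bore. z points out of the bore along its axis, 20 degrees from vertical, leaning towards the robot; y is level, along the line from bore_2 to bore_1. The same as bore_1, 44 mm beside it.
- pan_in (a point): Centre of the inner floor of the fixed aluminium catch pan under the mould (150 by 104 mm outside, 30 mm high, walls 3 mm); x and y along its sides.
- rack_slot (a point): Mid-slot point level with the prongs' top, 110 mm above the table, fit for the drift's axis. Fixed steel rack: two level prongs 12 mm wide with a 21 mm slot between, along x. The closed end and post are 70 mm away at +x; 39 mm away at -x the prong ends have lips 8 mm high. The drift starts within 10 mm of this point, the brush about 48 mm towards +x. z is up.
- brush_collar (a point): Centre of the underside of the brush's collar (30 mm in diameter). The brush hangs upright in the same slot, behind the drift; its round head, 18 mm in diameter, rises 35 mm above the prongs. z points up.
- roll: Roll of labels lying flat, 110 mm in diameter, 40 mm high; origin at the centre of its underside. Leave alone.
- jar: White jar, 56 mm in diameter, 85 mm high; origin at the centre of its underside. Leave alone.
Things that resemble listed ones, but are neither listed nor needed, are in the scene too. Leave any yellow look-alike of the drift alone.

How it is judged:
By the outcome, as a careful person would: the job done as asked, in the order asked, and still so for the second after the job is handed in, with the robot touching nothing.
It also fails if it takes over 67 s, if anything falls off the work surface, if the arm or the gripper's body presses on something with over 40 N, if the wrist force passes 120 N, or if a joint passes its speed limit or range.

## Working session

There is one attempt and no reset: what is moved stays moved. The work goes in short steps, each a Python script; the robot and the scene stay as the last script left them, time stands still between calls to the robot, and variables do not carry over. Pictures are saved under pics/ and viewed, at most 10 in all, crops included, and the job is handed in when it is done.

```bash
mkdir -p pics
cat > h.py <<'E'
import numpy as np, cv2
from rig import bot, planner, readout, eyes, ticket, spotter
from scipy.spatial.transform import Rotation as R
def snap(n):
    p,d=eyes.read_camera(n); c=eyes.camera_params(n); return p,d,np.array(c["intrinsics"]),np.array(c["world_to_cam"])
def cloud(d,K,T):
    v,u=np.mgrid[0:400,0:640]; x=(u-K[0,2])/K[0,0]*d; y=(v-K[1,2])/K[1,1]*d
    P=np.stack([x,-y,-d,np.ones_like(d)],-1)@np.linalg.inv(T).T
    return P[...,:3]
def proj(p,K,T):
    q=T@np.append(p,1); q=K@np.array([q[0],-q[1],-q[2]]); return q[:2]/q[2]
def save(p,n,box=None,s=1):
    if box: p=p[box[1]:box[3],box[0]:box[2]]
    p=cv2.resize(p,None,fx=s,fy=s,interpolation=cv2.INTER_CUBIC); cv2.imwrite('pics/'+n,p[...,::-1])
E
python3 - <<'E'
from h import *
o=readout.get_obs(); print(o)
ims=[]
for n in("scene","top"):
    p,d,K,T=snap(n); ims.append(p); C=cloud(d,K,T); np.save(n+'.npy',C); np.save(n+'p.npy',p)
    print(n,K.tolist(),np.round(np.linalg.inv(T),3).tolist(), eyes.camera_params(n).keys())
    for t in("drift","mould","dowel_1","brush_collar","rack_slot","roll","jar","pan_in"):
        try:
            for r in spotter.trace(n,t)[:3]:
                m=r["pixels"]&(d>0); print(t,round(r["p"],2),np.round(r["bbox"]).tolist(),np.round(np.median(C[m],0),3),np.round(np.percentile(C[m],[2,98],axis=0),3).tolist())
        except Exception as e: print(t,e)
save(np.vstack(ims),'a.png',None,.74)
E
```

```text
{'time': 0.0, 'qpos': array([-1.23560835,  0.33287595, -0.0646854 ,  1.4609434 ,  0.0215825 ,
        1.34989067, -0.08852161]), 'dq': array([-0.00135291,  0.00041322,  0.0001062 , -0.00032305,  0.00019439,
        0.00073139,  0.0011095 ]), 'effort': array([ 7.89644637e-04, -6.23260403e+01,  2.52320326e-02, -3.89883578e+01,
       -6.11749711e-02,  3.99987772e-02,  2.06921945e-04]), 'tool_pos': array([0.21875598, 0.58507494, 0.23575034]), 'tcp_rot': array([-3.14017091e+00,  5.35169543e-05,  2.78378649e+00]), 'contact_force': array([ 0.09056441, -0.69598989,  0.63210652]), 'torque': array([0.0360616 , 0.01355824, 0.00161378]), 'grip_force': 0.0, 'opening': 1.0000853653101873}
scene [[393.2586345661226, 0.0, 320.40132600026146], [0.0, 393.2586345661226, 200.37722704663634], [0.0, 0.0, 1.0]] [[0.541, -0.547, 0.639, 1.06], [0.841, 0.362, -0.402, -0.286], [-0.011, 0.755, 0.656, 0.557], [0.0, 0.0, 0.0, 1.0]] dict_keys(['intrinsics', 'world_to_cam'])
drift 0.89 [379.0, 113.0, 394.0, 169.0] [0.505 0.238 0.092] [[0.489, 0.23, 0.005], [0.512, 0.251, 0.136]]
drift 0.71 [396.0, 122.0, 413.0, 18
[... 1840 characters left out ...]
[0.555, 0.136, 0.004], [0.675, 0.242, 0.112]]
roll 0.66 [414.0, 190.0, 474.0, 247.0] [ 0.6   -0.25   0.154] [[0.545, -0.296, 0.113], [0.644, -0.196, 0.169]]
roll 0.62 [294.0, 116.0, 341.0, 167.0] [ 0.787 -0.012  0.038] [[0.73, -0.065, -0.0], [0.835, 0.037, 0.042]]
jar 0.81 [291.0, 250.0, 320.0, 278.0] [0.506 0.004 0.084] [[0.484, -0.018, 0.052], [0.529, 0.027, 0.087]]
pan_in 0.68 [290.0, 250.0, 320.0, 276.0] [0.507 0.004 0.084] [[0.484, -0.019, 0.045], [0.53, 0.028, 0.087]]
pan_in 0.65 [186.0, 206.0, 210.0, 226.0] [0.587 0.202 0.161] [[0.578, 0.193, 0.113], [0.602, 0.216, 0.174]]
pan_in 0.58 [394.0, 172.0, 448.0, 248.0] [ 0.684 -0.235  0.004] [[0.561, -0.287, -0.001], [0.716, -0.187, 0.031]]
```

View pics/a.png

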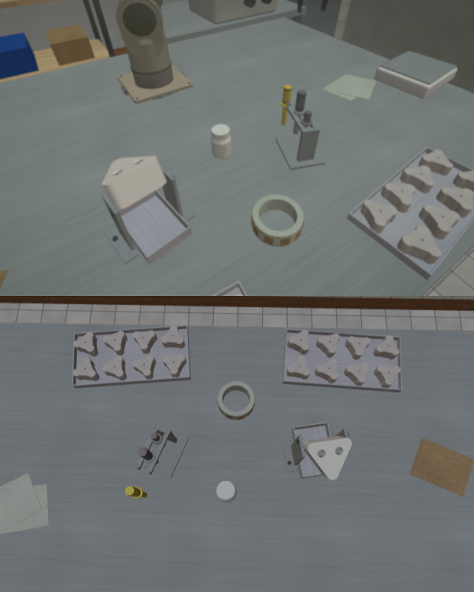

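Run:
```python
import numpy as np,cv2
a=np.load('topp.npy')[165:285,160:280]; b=np.load('topp.npy')[160:260,390:490]; c=np.load('scenep.npy')[195:295,130:230]
f=lambda x:cv2.resize(x,(400,400),interpolation=cv2.INTER_CUBIC)
cv2.imwrite('pics/b.png',np.hstack([f(b),f(c)])[...,::-1])
# mould top plane fit
C=np.load('top.npy'); D=np.load('scene.npy')
for C,box in((np.load('top.npy'),(411,189,475,247)),(np.load('scene.npy'),(138,214,226,281))):
    P=C[box[1]:box[3],box[0]:box[2]].reshape(-1,3); P=P[(P[:,2]>.115)&(P[:,2]<.2)]
    best=0
    # plane tilt 20deg: RANSAC
    rng=np.random.default_rng(0)
    for _ in range(500):
        q=P[rng.choice(len(P),3)]; n=np.cross(q[1]-q[0],q[2]-q[0]); n/=np.linalg.norm(n)+1e-12
        n*=np.sign(n[2]); 
        if abs(n[2]-.94)>.03: continue
        m=abs((P-q[0])@n)<.0015
        if m.sum()>best: best=m.sum(); M=m; 
    Q=P[M]; c=Q.mean(0); n=np.linalg.svd(Q-c)[2][2]; n*=np.sign(n[2]); print(best,c,n,n@c,Q.min(0),Q.max(0))
```

```text
1332 [ 0.59337547 -0.25213756  0.15566135] [-0.34093368 -0.04694545  0.93891445] -0.04431228406639916 [ 0.53920238 -0.30292638  0.13413534] [ 0.63459919 -0.19424888  0.17027489]
1121 [ 0.60044672 -0.25770476  0.15833438] [-0.3416634  -0.06553781  0.93753449] -0.03981732504764073 [ 0.53741436 -0.3031459   0.1343403 ] [ 0.63794512 -0.19682583  0.17090935]
```

View pics/b.png

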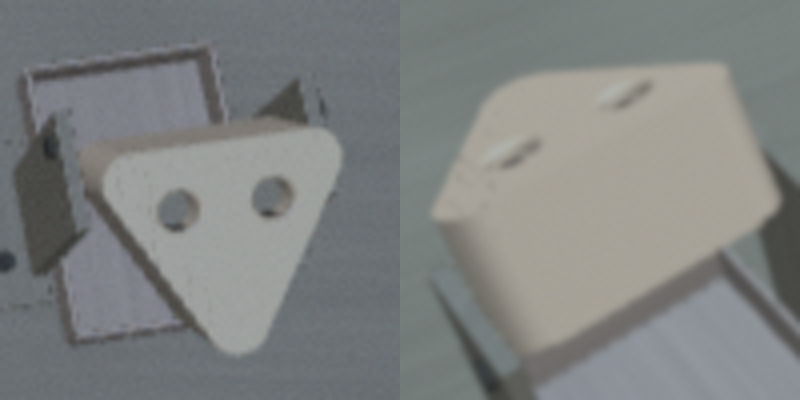

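The overview shows the grey drift hanging at the front of the rack, at full-resolution top pixels (197,216), with the brush behind it at (211,191). The yellow look-alike stands apart at (183,266). The mould crop shows the two bores at top pixels of about (434,212) and (458,209). Next I'll fit them on the mould's plane.

```bash
cat > fit.py <<'E'
from h import *
n=np.array([-.3378,-.0545,.9397]); n/=np.linalg.norm(n)
yv=np.cross(n,[0,0,1]); yv/=np.linalg.norm(yv); xv=np.cross(yv,n)
O=np.array([.6,-.252,0]); 
def rect(name,p,K,T,off,s=.0005,N=240):
    o=O.copy(); o[2]=(off-n@O)/n[2]
    j,i=np.mgrid[0:N,0:N]; P=o+((i-N/2)*s)[...,None]*yv+((j-N/2)*s)[...,None]*xv
    q=P@T[:3,:3].T+T[:3,3]; u=K[0,0]*q[...,0]/-q[...,2]+K[0,2]; v=K[1,1]*q[...,1]/q[...,2]+K[1,2]
    return P,cv2.remap(p,u.astype('f4'),v.astype('f4'),cv2.INTER_LINEAR)
E
python3 - <<'E'
from fit import *
out=[]
for name,off in(("top",None),("scene",None)):
    p=np.load(name+'p.npy'); c=eyes.camera_params(name); K=np.array(c["intrinsics"]);T=np.array(c["world_to_cam"]); C=np.load(name+'.npy')
    box=(411,189,475,247) if name=="top" else (138,214,226,281)
    Q=C[box[1]:box[3],box[0]:box[2]].reshape(-1,3); Q=Q[(Q[:,2]>.13)&(Q[:,2]<.18)]; h=Q@n
    hh=np.histogram(h,bins=np.arange(-.1,0.02,.001)); k=hh[0].argmax(); off=np.median(h[abs(h-hh[1][k]-.0005)<.002]); print(name,'off',off)
    P,I=rect(name,p,K,T,off); g=cv2.cvtColor(I,cv2.COLOR_RGB2GRAY); out.append(cv2.resize(I,(400,400)))
    # drift cap, brush cap, prongs
    for nm,z0,z1,x0,x1,y0,y1 in(("drift",.168,.18,.56,.62,.17,.23),("brush",.138,.15,.61,.67,.16,.21),("prong",.105,.1135,.53,.69,.14,.24)):
        m=(C[...,2]>z0)&(C[...,2]<z1)&(C[...,0]>x0)&(C[...,0]<x1)&(C[...,1]>y0)&(C[...,1]<y1); A=C[m]
        if len(A)<3: print(nm,len(A)); continue
        ev=np.linalg.svd(A[:,:2]-A[:,:2].mean(0))[2][0]
        print(nm,len(A),A.mean(0).round(4),(A.min(0)/2+A.max(0)/2).round(4),np.ptp(A,0).round(3),ev, np.median(A[:,2]))
    if name=="top":
        for (u,v) in((434.5,212.5),(458.2,209)):
            m=np.zeros_like(g); q=T@np.array([0,0,0,1]); 
            d=np.array([(u-K[0,2])/K[0,0],-(v-K[1,2])/K[1,1],-1]); Ti=np.linalg.inv(T); d=Ti[:3,:3]@d; o=Ti[:3,3]; print('bore',o+d*(off-n@o)/(n@d))
    lab=cv2.connectedComponentsWithStats((g<np.percentile(g,90)-30).astype('u1'))
    for s,cc in zip(lab[2],lab[3]):
        if 300<s[4]<2500: print('blob',s.tolist(),P[int(cc[1]+.5),int(cc[0]+.5)].round(4))
cv2.imwrite('pics/c.png',np.hstack(out)[...,::-1])
E
```

```text
top off -0.040465030559649444
drift 137 [0.5894 0.2073 0.172 ] [0.5898 0.2074 0.1721] [0.023 0.023 0.008] [-0.02116756 -0.99977594] 0.17215621914096513
brush 74 [0.6374 0.1896 0.1433] [0.6378 0.1899 0.1433] [0.017 0.016 0.01 ] [-0.99508601  0.09901432] 0.14332724620338555
prong 745 [0.6169 0.1941 0.1094] [0.6116 0.1986 0.1092] [0.134 0.082 0.008] [-0.94575168  0.3248904 ] 0.10933131150628372
bore [ 0.59721535 -0.23095958  0.1582257 ]
bore [ 0.60465612 -0.27438124  0.15838214]
blob [145, 103, 38, 39, 1129] [ 0.5974 -0.2301  0.1583]
blob [57, 104, 39, 38, 1117] [ 0.6049 -0.2735  0.1585]
scene off -0.039911902269877245
drift 90 [0.5937 0.2065 0.1725] [0.5915 0.2081 0.1714] [0.024 0.021 0.007] [ 0.85206842 -0.52343042] 0.17309779304290202
brush 63 [0.6416 0.1896 0.1434] [0.64   0.1906 0.1426] [0.016 0.018 0.008] [-0.15613827 -0.98773521] 0.14418213168486027
prong 477 [0.6321 0.1868 0.1098] [0.6139 0.1967 0.1092] [0.131 0.077 0.008] [ 0.9849003  -0.17312252] 0.1101455845038829
```

View pics/c.png

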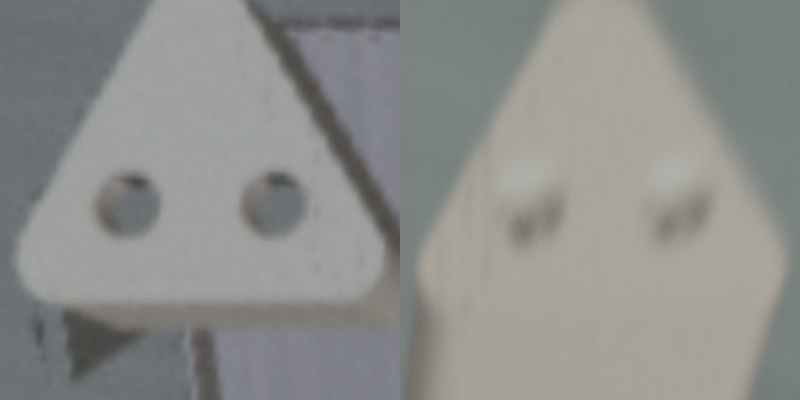

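The rectified top view shows both bores as clean circles at pane pixels (128,204) and (274,204), which is 44.06 mm apart and matches the spec. Next I'll check reach and pick up the drift.

```bash
cat >> h.py <<'E'
N=np.array([-.337,-.058,.940]); N/=np.linalg.norm(N)
Y=np.cross(N,[0,0,1]); Y/=np.linalg.norm(Y); X=np.cross(Y,N)
B1=np.array([.5977,-.2305,.1583]); B2=np.array([.6052,-.2739,.1585]); L=.096
def att(s): 
    y=s*Y; z=-N; return R.from_matrix(np.stack([np.cross(y,z),y,z],1)).as_euler('xyz')
YR=-19.3*np.pi/180
E
python3 - <<'E'
from h import *
print(N,Y,X)
for yw in(YR,YR+np.pi):
    for z in(.134,.26): print('rack',yw,planner.ik([.5905,.2073,z],[np.pi,0,yw]))
for s in(1,-1):
    for b in(B1,B2):
        for h in(.06,.0,-.055): print('m',s,planner.ik(b+N*(L+h),att(s)))
a=[np.pi,0,YR+np.pi]
bot.movep([.5905,.2073,.24],a)
print(readout.get_obs()['time'])
p,d,K,T=snap('top'); C=cloud(d,K,T)
hit=bot.movel([.5905,.2073,.134],.12,until_force=8); print(hit)
o0=readout.get_obs(); 
if not hit: bot.set_gripper(.0)
o=readout.get_obs(); print(o['time'],o0['contact_force'],o['contact_force'],o['torque'],o['opening'],o['grip_force'],o['tool_pos'])
p,d,K,T=snap('scene'); save(p,'d.png',(330,60,480,200),4)
E
```

```text
[-0.33691023 -0.05798455  0.93974959] [-0.16961312  0.98551072  0.        ] [0.9261333  0.15939386 0.34186358]
rack -0.3368485456349056 [-0.83723209  0.44525279  0.55438571  1.60972873 -0.25009477  1.1581556
 -2.13322672]
rack -0.3368485456349056 [-0.83428182  0.34868228  0.55445928  1.45073268 -0.1837569   1.39406259
 -2.18218864]
rack 2.8047441079548876 [-0.60130464  0.40844659  0.24364435  1.5962658  -0.10517944  1.14976685
  0.90005798]
rack 2.8047441079548876 [-0.60457776  0.32293662  0.25006231  1.43749853 -0.07990358  1.39110981
  0.8813094 ]
m 1 [-1.19660148 -0.47070968  1.33251297  1.74765622  0.36434015  1.18224328
  1.84460123]
m 1 [ 1.03621734  0.15804597 -0.6648102   1.72183231 -0.10236927  1.00010616
  2.1758348 ]
m 1 [ 0.99178451  0.23808297 -0.66129646  1.75376297 -0.03894218  0.89667941
  2.12741686]
m 1 [ 1.11757638  0.1606213  -0.66593911  1.60058161 -0.11843272  1.13510524
  2.24813844]
m 1 [ 1.07181277  0.22906683 -0.66278043  1.65062474 -0.06764288  1.02214241
  2.21039663]
m 1 [ 1.0319746   0.30439098 -0.66036329  1.68218582 -0.00886224  0.92325949
  2.16717103]
m -1 [-0.85731205 -0.01887223  1.32720178  1.74720677 -0.20878936  1.12471574
 -0.86362394]
m -1 [-0.65232386  0.1783985   1.21122067  1.79586711 -0.45297334  1.04901562
 -0.68668696]
m -1 [-0.25026008  0.20111812  0.74336472  1.81605542 -0.42818461  0.93044154
 -0.72069176]
m -1 [-0.33656225  0.1232908   0.94311511  1.66924454 -0.36899805  1.16340616
 -0.70299086]
m -1 [-0.32646966  0.22525066  0.95243942  1.71927519 -0.48308411  1.07444143
 -0.6225302 ]
m -1 [-0.31503751  0.33298371  0.95583372  1.75069224 -0.6092231   1.0068291
 -0.5366066 ]
2.8167
False
4.95 [-0.33736466  0.18610963  0.30828439] [ 0.03775673  1.62956116 -0.32217737] [ 0.39154492 -0.19878317 -0.02168222] 0.2676474286295187 29.998091398738325 [0.59058548 0.20769484 0.13409142]
```

View pics/d.png

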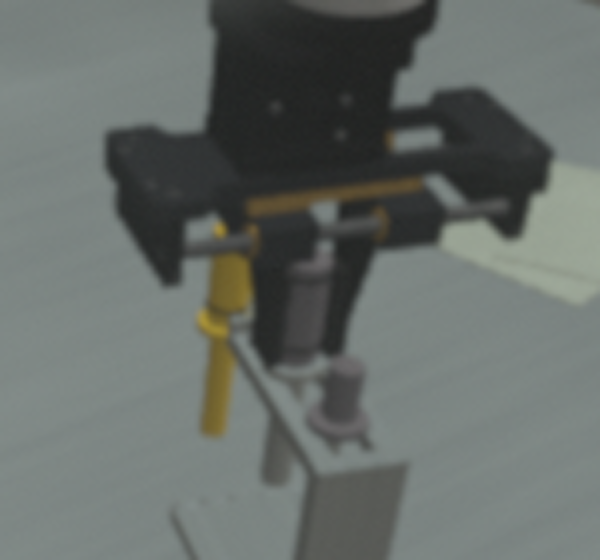

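The crop shows the drift gripped between the fingers at (305,310). The brush at (345,400) and the yellow one are untouched. Next I'll lift the drift and carry it to a hover over bore 1.

Run:
```python
from h import *
o=readout.get_obs(); P=o['tool_pos']; np.save('rackpose.npy',np.r_[P,o['tcp_rot']])
bot.movel([P[0],P[1],.31],.2)
o=readout.get_obs(); q=o['qpos']; print(q,o['contact_force'],o['opening'])
m=q*np.array([-1,1,-1,1,-1,1,-1]); m[0]+=.08
bot.movej(m); 
o=readout.get_obs();print(o['time'],o['tool_pos'],o['tcp_rot'])
for s in(1,-1): print(s,planner.ik(B1+N*(L+.03),att(s)))
qs=[planner.ik(B1+N*(L+.03),att(s)) for s in(1,-1)]
s=1 if qs[1] is None or (qs[0] is not None and abs(qs[0]-m).sum()<abs(qs[1]-m).sum()) else -1
print('s',s)
bot.movep(B1+N*(L+.03),att(s)); bot.dwell(.3)
o=readout.get_obs();print(o['time'],o['qpos'],o['tool_pos'],o['contact_force'])
im=[]
for n in('top','scene'):
    p,d,K,T=snap(n); 
    for b in(B1,B2): print(n,'tip',proj(b+N*.03,K,T),'bore',proj(b,K,T))
    box=(395,170,485,260) if n=='top' else (130,180,230,280)
    im.append(cv2.resize(p[box[1]:box[3],box[0]:box[2]],(400,400),interpolation=cv2.INTER_CUBIC))
save(np.hstack(im),'e.png')
```

```text
[-0.60655507  0.30958247  0.25604705  1.35506289 -0.0771817   1.48936557
  0.87813119] [-0.2581788  -0.15504541 -3.26163483] 0.26998044441940083
7.9917 [ 0.52424195 -0.3293942   0.30449543] [-3.13909426e+00  1.63709705e-03  2.59537599e-01]
1 [ 0.89839442  0.1012124  -0.48852201  1.70610548 -0.16504875  1.05927362
  2.22032803]
-1 [ 0.74860026  0.08871255 -0.32795379  1.7134145  -0.18904134  1.0602299
 -0.90536211]
s -1
8.7833 [ 0.7482343   0.09021878 -0.3273866   1.71174982 -0.1886714   1.06069659
 -0.90524621] [ 0.55569366 -0.23828013  0.2767286 ] [ 0.60459096  0.59036251 -2.6240419 ]
top tip [439.44007256 214.591471  ] bore [434.24858291 212.22624108]
top tip [464.03760136 210.91557405] bore [457.94164686 208.68978306]
scene tip [177.08940617 201.39022407] bore [185.14954873 219.14387794]
scene tip [147.74333118 215.62997194] bore [156.79853405 233.77169655]
```

View pics/e.png

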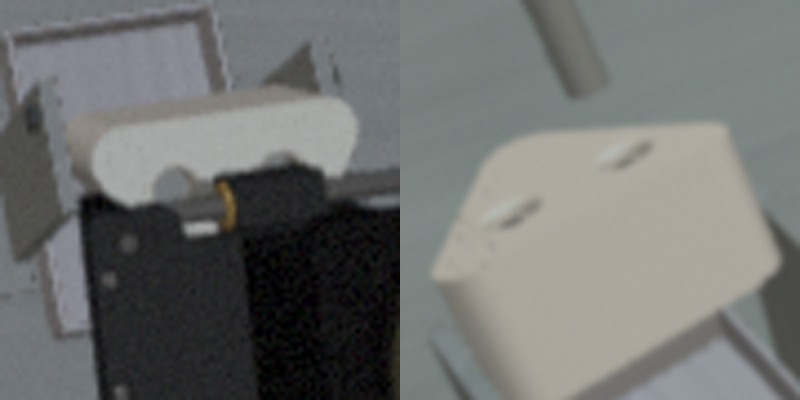

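The scene crop shows the shank tip at (587,86) and the bores at (625,153) and (512,211). The scene camera puts the bores about 1–2 mm towards +Y of the top camera's fix, so I'll split the difference and feel gently.

```bash
cat >> h.py <<'E'
S=-1
B1=B1+.0008*Y; B2=B2+.0008*Y
def go(b,h,rate=.1,f=None):
    r=bot.movel(b+N*(L+h),rate,attitude=att(S),until_force=f); o=readout.get_obs(); v=o['tool_pos']-b
    print('hit' if r else 'no',round(o['time'],2),'depth %.1f off x %.1f y %.1f mm'%((v@N-L)*1e3,v@X*1e3,v@Y*1e3),'F n,x,y',np.round([o['contact_force']@a for a in(N,X,Y)],1),'open',round(o['opening'],4)); return r,(v@N-L)*1e3
E
python3 - <<'E'
from h import *
go(B1,.004); bot.dwell(.2); go(B1,.0039)
go(B1,-.020,.02,5)
E
```

```text
no 9.29 depth 3.6 off x -0.2 y 0.2 mm F n,x,y [-2.7 -0.7 -0.7] open 0.2652
no 9.74 depth 4.1 off x 0.1 y -0.1 mm F n,x,y [-3.2 -1.  -0.3] open 0.2681
hit 10.6 depth -14.5 off x -0.4 y 0.0 mm F n,x,y [ 2.  -0.1  0.5] open 0.2711
```

The tip entered cleanly and touched dowel 1 at 14.5 mm depth. Next I'll push steadily with a force limit.

Run:
```python
from h import *
r,d=go(B1,-.0195,.02,20)
if not r: go(B1,-.030,.02,22)
```

```text
no 10.97 depth -19.1 off x -0.0 y -0.0 mm F n,x,y [ 6.6 -1.6  1. ] open 0.2651
no 11.65 depth -29.5 off x -0.1 y -0.0 mm F n,x,y [ 7.3 -1.6  1.6] open 0.2692
```

The tip has advanced 15 mm under a steady 10 N or so, and the collar rules out that much slip in the grip. Dowel 1 is the free one, so I'll push it through.

Run:
```python
from h import *
r,_=go(B1,-.050,.03,20)
if not r: r,_=go(B1,-.058,.03,20)
bot.dwell(.3); go(B1,-.0575,.03)
go(B1,.03,.12); go(B1,.06,.12)
im=[]
p,d,K,T=snap('scene')
for r in spotter.trace('scene','dowel_1')[:3]: print(r['p'],r['bbox'],np.median(cloud(d,K,T)[r['pixels']&(d>0)],0))
im.append(cv2.resize(p[180:380,130:280],(450,600),interpolation=cv2.INTER_CUBIC))
im.append(cv2.resize(p[100:200,150:250],(350,600)))
save(np.hstack(im),'f.png')
```

```text
no 12.47 depth -50.2 off x -0.2 y 0.1 mm F n,x,y [-3.2 -0.   1.3] open 0.2678
no 12.88 depth -58.3 off x -0.1 y 0.1 mm F n,x,y [-2.7 -1.7  0. ] open 0.2692
no 13.43 depth -57.5 off x -0.1 y 0.1 mm F n,x,y [-2.3 -3.   0.7] open 0.2672
no 14.31 depth 29.3 off x -0.3 y 0.3 mm F n,x,y [-2.3 -1.5 -0.2] open 0.2681
no 14.71 depth 59.7 off x 0.0 y -0.1 mm F n,x,y [-3.6 -0.8  0.4] open 0.2696
0.5 [206.9, 285.5, 224.8, 306.2] [ 0.63819495 -0.22537147  0.01914088]
```

View pics/f.png

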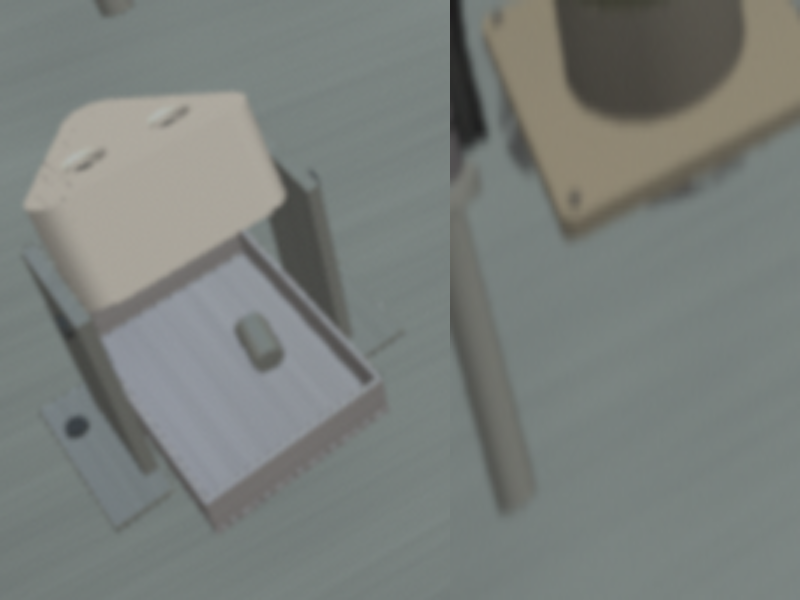

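The dowel lies in the pan at picture position (258,342), and the second dowel is untouched. Next I'll take the drift back to the rack.

Run:
```python
from h import *
q=np.array([-0.60655507,0.30958247,0.25604705,1.35506289,-0.0771817,1.48936557,0.87813119])
m=q*np.array([-1,1,-1,1,-1,1,-1]); m[0]+=.08
bot.movej(m); bot.movej(q)
P=np.load('rackpose.npy'); bot.movep([P[0],P[1],.26],P[3:]); bot.dwell(.3)
o=readout.get_obs(); print(o['time'],o['tool_pos']-P[:3],o['tcp_rot']-P[3:],o['contact_force'],o['opening'])
p,d,K,T=snap('scene'); print('tip',proj(np.r_[P[:2],.164],K,T),'collar',proj(np.r_[P[:2],.236],K,T),'slot',proj(np.r_[P[:2],.11],K,T))
save(p,'g.png',(340,60,460,180),5)
```

```text
17.8333 [5.72639681e-04 1.13409618e-04 1.27468241e-01] [-0.00149036  0.00151242 -0.00020954] [ 0.90330142  0.05690299 -2.78061419] 0.2726377898809379
tip [406.39373958 128.12174977] collar [411.69182647  93.17187111] slot [402.83487439 151.59850829]
```

View pics/g.png

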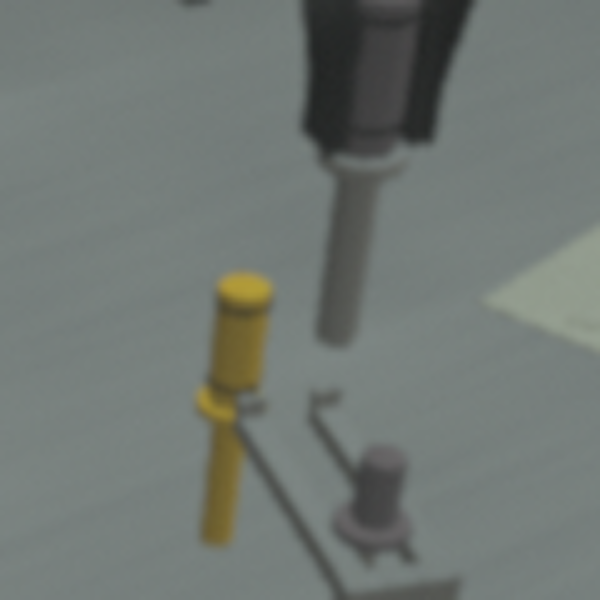

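The crop shows the tip at (336,338), within a pixel of the predicted (332,340), so the drift hasn't tilted in the grip. The slot point (314,458) lies between the prongs. I'll lower it guarded, then release.

Run:
```python
from h import *
P=np.load('rackpose.npy')
h=bot.movel([P[0],P[1],.142],.1,attitude=P[3:],until_force=6)
o=readout.get_obs(); print(h,o['time'],o['tool_pos'],o['contact_force'])
if not h:
    h=bot.movel([P[0],P[1],.1335],.02,until_force=3)
    o=readout.get_obs(); print(h,o['time'],o['tool_pos'],o['contact_force'])
    if o['tool_pos'][2]<.137:
        bot.set_gripper(.6); bot.dwell(.2); bot.movel([P[0],P[1],.30],.15); bot.dwell(.5)
        p,d,K,T=snap('scene'); p2,*_=snap('top')
        save(np.hstack([cv2.resize(p[80:230,340:460],(400,500)),cv2.resize(p2[165:265,160:240],(400,500))]),'h.png')
        o=readout.get_obs(); print(o['time'],o['tool_pos'])
```

```text
False 19.2167 [0.59078136 0.20759292 0.14246432] [-0.10558773  1.00285247 -3.19946649]
True 19.6417 [0.59074406 0.20766146 0.13401837] [-0.19472626 -0.06419429  4.80749517]
22.5 [0.59059641 0.20767793 0.29997918]
```

View pics/h.png

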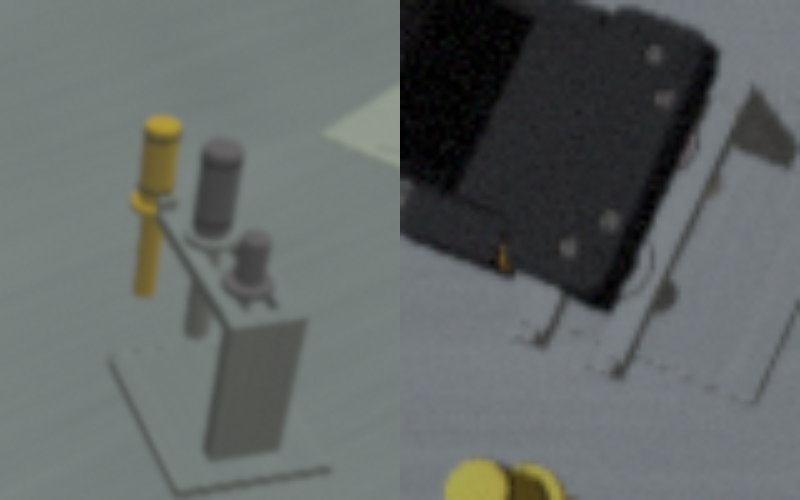

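The drift hangs upright by its collar at (213,237), in front of the brush at (250,285). The gripper is well clear, so I'll hand in.

```bash
python3 -c "
from rig import ticket; print(ticket.finish_job())"
```

```text
the job is handed in; nothing more can be done
None
```

The job is handed in at about 22.5 s: dowel 1 was the free one, giving at about 10 N and now lying in the pan; dowel 2 was never pushed, and the drift hangs by its collar in front of the brush.

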